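Load the ribbon drum into the label printer

ROBOT

A 6-joint arm with a two-finger parallel gripper is mounted at the origin on the work surface. World frame = base frame: x ahead of the robot, y to its left, z up, the work surface at z = 0. Lengths are in mm, angles in rad, forces in N, time in s.
With the tool pointing down it reaches from about 300 to 775 mm from the base axis. Payload 14.6 kg.
Tool frame: the origin (TCP) lies between the finger pads; the fingertips stand 19 mm ahead of it and the grasp point (between the pads) is the TCP (manip.tcp_to_tips is the distance from the TCP to the fingertips, in mm); x points along the fingers, z is the direction in which the jaws open and shut, and the axes are right-handed (so a half turn about x gives the same grasp; the last joint's range is limited). The gripper opens to 94 mm and grips with 3 to 60 N. Pads are 16 mm wide; open, the fingers measure 119 mm over their backs; the gripper's body (75 mm by 177 mm) begins 78 mm behind the grasp point.
Start: joints at [-0.067, 0.3, 1.521, -0, 1.321, -0.067], TCP at [549.99, -0.002, 224.446] pointing down, gripper open.
Joint ranges: [-3.03, 3.03], [-0.79, 2.21], [0.23, 2.52], [-1.04, 4.18], [0, 3.07], [-2.55, 2.55]. Speed limits (rad/s): [2.22, 2.22, 2.57, 3.14, 3.14, 3.14].

INTERFACE

Orientations are given as [roll, pitch, yaw] about the fixed x, y, z axes, in that order (R = Rz(yaw) Ry(pitch) Rx(roll)).
In Python, from cell import manip gives the robot as it stands.
- The arm moves only by the tool jog_arm, never from a script. Its argument "moves" is a list that holds one entry, the list of rows, each a list of 6 numbers: the shift along the world's x, y, z in mm, then the turn, a rotation vector about the world's x, y, z in degrees. In form: [[[dx, dy, dz, wx, wy, wz], ...]]. A call has 1 to 5 rows; each row shifts and turns the pose as measured when the row begins; what a row does not reach is not made up. A row lasts 1/10 s, in which the tool goes at most 50 mm and 8.59 degrees, less where a joint would pass 70% of its speed; a pose out of reach is approached as far as the arm can. A call is refused whole if a number of a shift passes 50 or a number of a turn 8.59, either way. A call with a gripper value outside its range is refused whole. "gripper" is the opening, from -1 (shut) to 1 (fully open), set as the call begins (left out, the last holds). The fingers move at their own pace and stop on an object; "squeeze" is the grip in N (left out, the last holds). Time passes only in rows, so rows that do not move let the fingers close. It gives the time, the measured TCP pose, the force and the opening at its end, in the units of the state.
- manip.read_state(): the state, without advancing time (a new reading comes with each control period).
- manip.camera(name): name is "scene" or "side" or "wrist"; returns (picture, depth): 480x640x3 uint8, blue, green, red; 480x640 float32, mm along the optical axis (not along the pixel's ray), 0 where there is no reading.
- manip.camera_params(name): a dict with "fx", "fy", "cx", "cy" (pixels), "dist" ([k1, k2, p1, p2, k3] as OpenCV has them; the pictures are not rectified), "rvec" (rotation vector, rad) and "tvec" (3), from world to camera coordinates, as OpenCV has them. Camera axes: x right, y down, z forward; pixel columns grow to the right and rows downward; lengths in mm; the calibration is good to about 2 mm. A picture is of the moment at which its call begins: read the wrist's pose just before it. camera_params takes no time and is no camera call; for the wrist camera it gives the pose at the moment of the call.
- manip.sign_off(): hands the job in, once; it reports no verdict.
The state is a dict: "clock": time; "joints": joint angles; "qd": joint speeds; "effort": joint torques, N m; "eef_pos": TCP position; "eef_rot": TCP orientation; "wrist_force": force on the tool from outside, world axes, zero at the start; "moment": the same for the moment, N m; "finger_gap": finger opening in mm.
Only numpy, scipy, OpenCV 4.12 (cv2) and the standard library are available. Lean on these libraries where they do the work, as an engineer would, in place of code of your own. Each camera call takes 0.05 s, during which the arm holds its last target. There are 200 camera calls.

TASK

Put the ribbon drum from the tray into the round well on top of the label printer: pressing only lightly (it must never bear on the printer with more than 40 N in all), turn it until its slot drops over the drive bar and its flange lies fully home on the casing, then let go of it and push the latch all the way over the flange. Leave the mug, the stapler and the tape dispenser where they are.

Things in the scene. Friction and masses are not known exactly. Their poses are not given: they have to be found in the camera images.
- printer: Label printer, a grey plastic casing fixed on the desk, 200 mm (its x) by 140 mm (its y) by 75 mm high. Origin: centre of its underside; z up. Its -x face, with the label exit below and the control strip on top, looks roughly to the robot. In its top, centred 35 mm from the origin along +x, is a round well for the drum.
- well_mouth (a point): Centre of the well's mouth, level with the casing's top (75 mm above the desk); axes as the casing's. The well is 42 mm in diameter and 50 mm deep.
- drum: Ribbon drum, loose, 0.12 to 0.25 kg, standing upright in the tray. Origin: centre of its underside; z up along its axis. From below: round body 40 mm in diameter up to 48 mm (its lowest 10 mm only 35 mm, tapering out to 17 mm), flange 60 mm in diameter from 48 to 53 mm, then the grip fin, 36 mm long (its x), 14 mm thick (its y), from 53 to 89 mm.
- fin_top (a point): Centre of the top of the drum's grip fin, 89 mm above the drum's origin; axes as the drum's.
- tray: Shallow white tray fixed on the desk, 130 x 130 mm, 18 mm high, floor and walls 4 to 5 mm thick; the drum stands on its floor. Origin: centre of its underside.
- latch (a joint): Steel latch sliding on the casing's top along the casing's +x, towards the well. 0 m = open, 0.016 m = fully over the flange (its stop). Stays where left; about 1.5 N moves it. Its plate is 40 mm wide, 4 mm thick, its underside 7 mm above the casing; front edge 38 mm from the well's axis when open, 22 mm when closed. A drum that is not home blocks it.
- latch_tab (a point): Middle of the top edge of the latch's upright tab, 10 mm thick (casing x), 30 mm wide (casing y), standing 30 mm above the plate: this point is 41 mm above the casing's top, on its centre line, 80 mm from the well's axis on the robot's side when open. Axes as the casing's.
- mug: White mug, 80 mm wide, 92 mm high, not to be disturbed. Origin: centre of its underside.
- stapler: Black stapler, 150 x 36 mm, about 60 mm high, not to be disturbed. Origin: centre of its underside, x along its length.
- tape_dispenser: Black tape dispenser, 150 x 62 mm, about 95 mm high, not to be disturbed. Origin: centre of its underside, x along its length.
- well_floor (a point): Centre of the well's floor, 25 mm above the desk; axes as the casing's. On it, on the well's axis, stands a steel drive bar 32 mm long, 8 mm wide, 10 mm high, at an unknown angle up to 45 degrees either way from the casing's x axis: different every time, not measured, found by feel. It keeps its angle unless twisted by more than about 0.12 N m (pressing hard drags it round with the drum).
- drum_slot (a point): Axis point at the top of the slot in its underside, 10 mm above its origin. The slot, 11 mm wide, runs right across along the drum's x, in line with the fin (a half turn makes no difference). In the well, not over the bar, the drum stops with its flange 8 mm above the casing; within about 5 degrees of the bar it drops until its flange rests on the casing (origin 27 mm above the desk).
There are look-alikes about, which are no part of the job. Leave any turquoise look-alike of the drum alone.

How it is judged:
By the outcome, as a careful person would: the job done as asked, in the order asked, and still so for the second after the job is handed in, with the robot touching nothing.
It also fails if it takes over 72 s, if anything falls off the work surface, if the arm or the gripper's body presses on something with over 40 N, if the wrist force passes 120 N, or if a joint passes its speed limit or range.

## Working session

There is one attempt and no reset: what is moved stays moved. The work goes in short steps, Python scripts to look and compute and a tool call to move; the robot and the scene stay as the last step left them, time stands still between calls to the robot, and variables do not carry over. Pictures are saved under pics/ and viewed, about 8 in all and at most 12, crops included, and the job is handed in when it is done.

Besides the shell and the picture viewer there is one more tool, called after "Call:" by a JSON object that holds its "fn" and its "kwargs". jog_arm: Moves the arm, as the interface text tells. Its arguments: {"type":"object","properties":{"moves":{"type":"array","items":{"type":"array","items":{"type":"array","items":{"type":"number"}}}},"gripper":{"type":"number"},"squeeze":{"type":"number"}},"required":["moves"]}

```bash
mkdir -p pics; ls; python3 - <<'E'
from cell import manip
import cv2,numpy as np
for n in("scene","side"):
    im,d=manip.camera(n); cv2.imwrite(f"pics/{n}0.png",im); np.save(f"pics/{n}0.npy",d)
    p=manip.camera_params(n); print(n,{k:np.round(v,3).tolist() for k,v in p.items()})
    R=cv2.Rodrigues(np.array(p["rvec"],float))[0]; print(-R.T@np.array(p["tvec"]).ravel())
print(manip.read_state())
E
```

```text
pics
scene {'fx': 569.596, 'fy': 569.596, 'cx': 320.271, 'cy': 243.343, 'dist': [-0.16, 0.0, 0.0, 0.0, 0.0], 'rvec': [0.623, 2.536, -1.352], 'tvec': [480.935, -102.995, 1528.622]}
[1013.6300795   968.36047465  783.21310282]
side {'fx': 550.557, 'fy': 550.557, 'cx': 321.413, 'cy': 244.046, 'dist': [-0.088, 0.0, 0.0, 0.0, 0.0], 'rvec': [0.052, -2.865, 1.272], 'tvec': [557.111, 55.757, 1160.858]}
[536.1591649  841.46479341 815.80884065]
{'clock': 0.1, 'joints': array([-6.65721881e-02,  3.00419063e-01,  1.52155417e+00,  1.64170190e-05,
        1.32070124e+00, -6.66191837e-02]), 'qd': array([ 0.00065122, -0.00040614, -0.00339794, -0.00040074,  0.0015141 ,
        0.00239509]), 'effort': array([ 1.84928511e-03, -5.32644153e+01, -3.53284299e+01,  7.10431044e-02,
        2.34944851e-02, -7.30603051e-05]), 'eef_pos': array([5.49769432e+02, 3.17467156e-02, 2.23926248e+02]), 'eef_rot': array([3.06027527, 1.5697144 , 3.0603182 ]), 'wrist_force': array([-0.12710035, -0.35523813,  0.12754462]), 'moment': array([-0.00564946,  0.00508216, -0.07066578]), 'finger_gap': 94.06642913518246}
```

View pics/scene0.png

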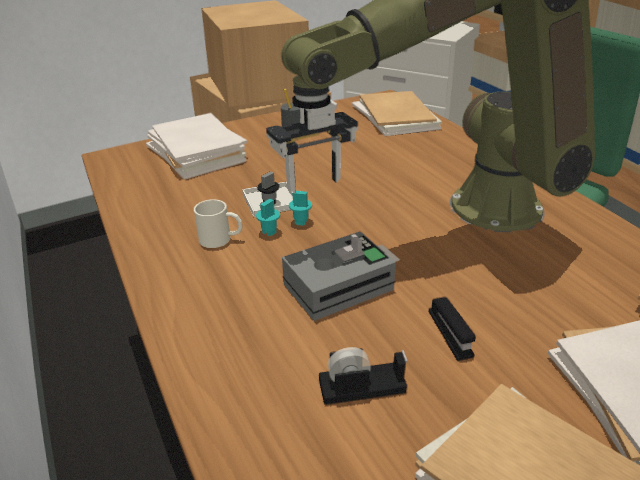

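View pics/side0.png

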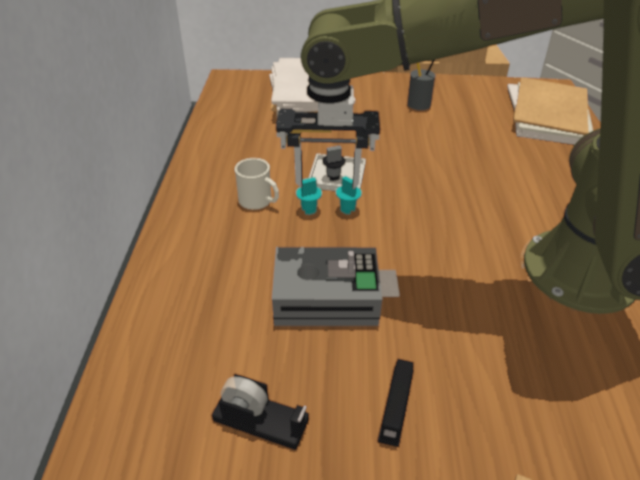

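The drum is dark grey, in the tray at scene (268,185) / side (334,160). Two turquoise look-alikes stand at scene (268,215) and (300,208). The printer's top is at scene (340,260), with its tab at (354,242).

```bash
cat > h.py <<'E'
from cell import manip
import cv2,numpy as np
def rays(p,px):
    K=np.array([[p["fx"],0,p["cx"]],[0,p["fy"],p["cy"]],[0,0,1]],float)
    u=cv2.undistortPoints(np.array(px,float).reshape(-1,1,2),K,np.array(p["dist"],float)).reshape(-1,2)
    R=cv2.Rodrigues(np.array(p["rvec"],float))[0]
    d=np.c_[u,np.ones(len(u))]
    return -R.T@np.array(p["tvec"],float).ravel(), d@R
def plane(p,px,z):
    o,d=rays(p,px); return o+d*((z-o[2])/d[:,2])[:,None]
def cloud(p,depth):
    v,u=np.nonzero(depth>0); o,d=rays(p,np.c_[u,v]); return u,v,o+d*depth[v,u][:,None]
def proj(p,X):
    K=np.array([[p["fx"],0,p["cx"]],[0,p["fy"],p["cy"]],[0,0,1]],float)
    return cv2.projectPoints(np.array(X,float).reshape(-1,3),np.array(p["rvec"],float),np.array(p["tvec"],float),K,np.array(p["dist"],float))[0].reshape(-1,2)
E
python3 - <<'E'
from h import *
np.set_printoptions(precision=1,suppress=True)
for n in("scene","side"):
    p=manip.camera_params(n); d=np.load(f"pics/{n}0.npy"); im=cv2.imread(f"pics/{n}0.png")
    u,v,X=cloud(p,d)
    print(n,"depth ok",(d>0).mean())
    # printer top
    x0={"scene":(280,400,230,320),"side":(270,385,245,330)}[n]
    m=(u>x0[0])&(u<x0[1])&(v>x0[2])&(v<x0[3])&(abs(X[:,2]-75)<5)
    r=cv2.minAreaRect(X[m,:2].astype(np.float32)); print("printer top",r,m.sum())
    m=(u>x0[0])&(u<x0[1])&(v>x0[2])&(v<x0[3])&(X[:,2]>100); print("tab",X[m].mean(0),X[m].max(0),m.sum())
    x0={"scene":(245,295,165,212),"side":(308,368,145,192)}[n]
    g=im[v,u].astype(int); dark=(g.max(1)<110)&(g.max(1)-g.min(1)<25)
    m=(u>x0[0])&(u<x0[1])&(v>x0[2])&(v<x0[3])&dark
    for lo,hi in((20,50),(50,58),(60,85),(88,100)):
        k=m&(X[:,2]>lo)&(X[:,2]<hi)
        if k.sum(): print("drum",lo,hi,k.sum(),X[k].mean(0),X[k].min(0),X[k].max(0))
    m=(u>x0[0]-60)&(u<x0[1]+60)&(v>x0[2]-40)&(v<x0[3]+60)&(g.max(1)-g.min(1)>60)&(g[:,0]>g[:,2]+40)
    for lo,hi in((45,60),(70,100)):
        k=m&(X[:,2]>lo)&(X[:,2]<hi);print("turq",k.sum())
        if k.sum()>5:
            _,l,c=cv2.kmeans(X[k,:2].astype(np.float32),2,None,(3,50,.1),5,cv2.KMEANS_PP_CENTERS);print(c,X[k].max(0))
E
cat > c.py <<'E'
E
python3 - <<'E'
import cv2
a=cv2.imread('pics/scene0.png')[150:330,180:410]
b=cv2.imread('pics/side0.png')[130:340,230:430]
a=cv2.resize(a,(767,600),interpolation=2)
cv2.imwrite('pics/crop0.png',a)
E
```

```text
scene depth ok 0.9961002604166667
printer top ((547.2046508789062, 102.79621124267578), (203.13629150390625, 146.131591796875), 1.8545445203781128) 3180
tab [504.4 103.8 109.8] [509.1 117.5 116.9] 96
drum 20 50 94 [ 546.5 -292.3   34.8] [ 527.1 -309.2   20.6] [ 560.9 -281.2   49.1]
drum 50 58 123 [ 543.8 -296.7   55.3] [ 510.8 -333.9   50.9] [ 569.7 -275.4   58. ]
drum 60 85 105 [ 542.6 -300.5   72.4] [ 521.4 -312.    60.5] [ 559.9 -269.3   85. ]
drum 88 100 13 [ 543.1 -299.7   90.1] [ 522.7 -307.7   88.2] [ 557.5 -294.7   94.1]
turq 382
[[ 598.4 -166.6]
 [ 509.1 -172.9]] [ 624.9 -145.7   59.8]
turq 229
[[ 597.4 -171.9]
 [ 506.1 -178. ]] [ 613.6 -159.8   90.5]
side depth ok 0.9959700520833333
printer top ((545.571533203125, 100.86255645751953), (200.40692138671875, 143.38165283203125), 1.9780255556106567) 4764
tab [501.  104.2 111.8] [505.8 116.1 117.5] 94
drum 20 50 107 [ 538.  -291.    32.9] [ 521.1 -300.2   20. ] [ 553.5 -285.1   46.3]
drum 50 58 126 [ 536.9 -295.4   56.1] [ 509.4 -328.4   50. ] [ 564.4 -277.1   58. ]
drum 60 85 131 [ 537.8 -300.5   72.1] [ 494.6 -316.4   60. ] [ 559.3 -168.1   85. ]
drum 88 100 25 [ 538.7 -300.6   90.4] [ 522.7 -307.    88.3] [ 551.8 -293.3   94.2]
turq 458
[[ 592.  -167. ]
 [ 503.4 -173. ]] [ 620.4 -144.7   60. ]
turq 227
[[ 504.4 -179.7]
 [ 592.4 -172.9]] [ 607.6 -162.    91.7]
```

View pics/crop0.png

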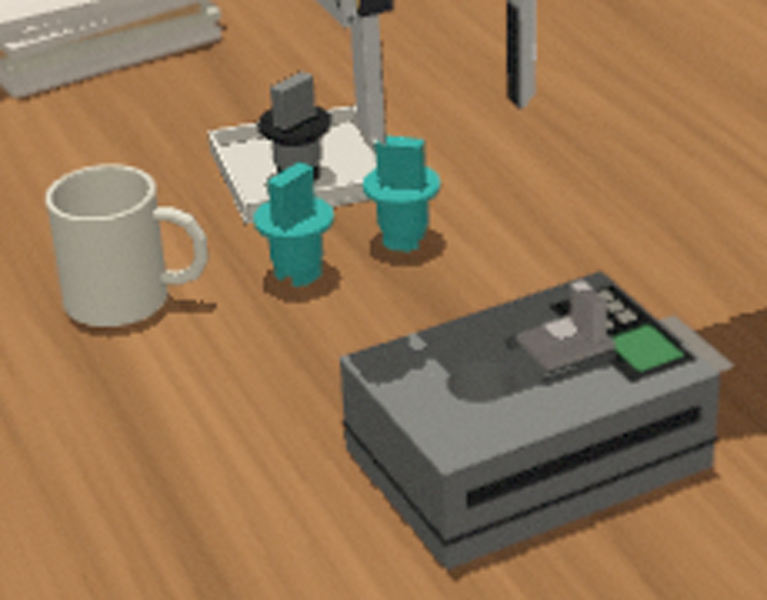

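Drum about (541,-301) with its fin roughly along world x. Printer centre about (546,102) at yaw about 2°, so the well is near (581,103). I move above the drum while turning the jaws by +90°.

Call:
{"fn": "jog_arm", "kwargs": {"moves": [[[-2,-30,5,0,0,8.5],[-2,-30,0,0,0,8.5],[-2,-30,0,0,0,8.5],[-2,-30,0,0,0,8.5],[0,-30,0,0,0,8.5]]]}}

```text
clock: 0.6
eef_pos: [540.6, -151.6, 227.6]
eef_rot: [2.57, 1.567, -2.958]
wrist_force: [0.2, -0.0, 0.3]
finger_gap: 93.9
```

Call:
{"fn": "jog_arm", "kwargs": {"moves": [[[0,-30,0,0,0,8.5],[0,-30,0,0,0,8.5],[0,-30,0,0,0,8.5],[0,-30,0,0,0,8.5],[0,-25,0,0,0,8.5]]]}}

```text
clock: 1.1
eef_pos: [539.1, -303.1, 225.9]
eef_rot: [2.073, 1.565, -2.706]
wrist_force: [0.1, 0.2, 0.1]
finger_gap: 94.0
```

Call:
{"fn": "jog_arm", "kwargs": {"moves": [[[0,0,0,0,0,5],[0,0,0,0,0,0]]]}}

```text
clock: 1.3
eef_pos: [538.1, -306.2, 224.3]
eef_rot: [1.831, 1.563, -2.857]
wrist_force: [-0.5, 0.7, -0.1]
finger_gap: 93.8
```

```bash
python3 - <<'E'
from h import *
np.set_printoptions(precision=2,suppress=True)
s=manip.read_state(); print(s["clock"],s["eef_pos"],s["eef_rot"],s["joints"])
p=manip.camera_params("wrist"); im,d=manip.camera("wrist"); cv2.imwrite("pics/w1.png",im); np.save("pics/w1.npy",d)
u,v,X=cloud(p,d); g=im[v,u].astype(int)
near=(abs(X[:,0]-541)<40)&(abs(X[:,1]+301)<40)
for lo,hi in((50,62),(88,99)):
    k=near&(X[:,2]>lo)&(X[:,2]<hi); print(lo,k.sum())
    if k.sum()>20: print(X[k].mean(0),cv2.minAreaRect(X[k,:2].astype(np.float32)))
E
```

```text
1.3 [ 538.09 -306.22  224.32] [ 1.83  1.56 -2.86] [-0.57  0.46  1.3  -0.01  1.38 -2.17]
50 1978
[ 535.62 -307.16   56.7 ] ((538.5197143554688, -307.0732116699219), (59.2313232421875, 59.30733871459961), 68.15422058105469)
88 608
[ 537.87 -307.21   92.58] ((538.5828247070312, -307.1144104003906), (36.32085037231445, 14.073365211486816), 22.04482078552246)
```

View pics/w1.png

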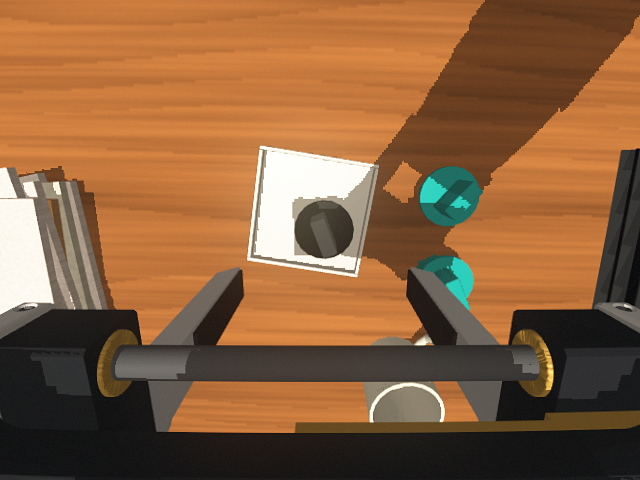

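The close view shows the drum at pixel (325,230). Its fin is at (538.5,-307), yaw about 22°, top at z about 92.6. I turn only to 109° to keep joint 6 inside its range (pads will align the fin), and descend.

Call:
{"fn": "jog_arm", "kwargs": {"moves": [[[0,0,-30,0,0,8],[0,0,-30,0,0,7],[0,0,-25,0,0,0],[0,0,-15,0,0,0],[0,0,0,0,0,0]]]}}

```text
clock: 1.85
eef_pos: [538.3, -303.3, 121.6]
eef_rot: [1.943, 1.565, -2.488]
wrist_force: [-0.5, -0.6, -0.1]
finger_gap: 94.1
```

```bash
cat > w.py <<'E'
from h import *
from scipy.spatial.transform import Rotation as Ro
np.set_printoptions(precision=2,suppress=True)
def st():
    s=manip.read_state(); R=Ro.from_euler("xyz",s["eef_rot"]).as_matrix()
    x=R[:,0]; corr=np.degrees(np.cross(x,[0,0,-1]))
    print("t",s["clock"],"pos",s["eef_pos"],"jaw yaw",np.degrees(np.arctan2(R[1,2],R[0,2])),"level by",corr,"F",s["wrist_force"],"M",s["moment"],"gap",s["finger_gap"],"q",s["joints"])
    return s
if __name__=="__main__": st()
E
python3 - <<'E'
from w import *
st()
p=manip.camera_params("wrist"); im,d=manip.camera("wrist"); cv2.imwrite("pics/w2.png",im)
u,v,X=cloud(p,d)
near=(abs(X[:,0]-539)<40)&(abs(X[:,1]+305)<40)
for lo,hi in((50,62),(88,99)):
    k=near&(X[:,2]>lo)&(X[:,2]<hi); print(lo,k.sum())
    if k.sum()>20: print(X[k].mean(0),cv2.minAreaRect(X[k,:2].astype(np.float32)))
E
```

```text
t 1.85 pos [ 538.32 -303.31  121.56] jaw yaw 106.1199471244254 level by [ 0.22 -0.29  0.  ] F [-0.48 -0.65 -0.12] M [ 0.11 -0.13  0.01] gap 94.12394809089008 q [-0.57  0.55  1.42 -0.01  1.18 -2.42]
50 3962
[ 534.93 -307.74   56.67] ((537.7482299804688, -307.4589538574219), (58.13390350341797, 59.00886154174805), 18.598726272583008)
88 1336
[ 537.42 -307.4    92.49] ((538.3485717773438, -307.1349182128906), (36.17757797241211, 14.020111083984375), 21.761816024780273)
```

Same estimate again. I descend to z 80 and grip.

Call:
{"fn": "jog_arm", "kwargs": {"moves": [[[0,-4,-20,0.2,-0.3,2],[0,0,-16,0,0,0],[0,0,-5,0,0,0],[0,0,0,0,0,0]]]}}

```text
clock: 2.3
eef_pos: [540.6, -307.4, 84.6]
eef_rot: [-2.481, 1.563, -0.598]
wrist_force: [-0.4, 0.3, 0.4]
finger_gap: 94.1
```

```bash
python3 w.py
```

```text
t 2.3 pos [ 540.57 -307.4    84.62] jaw yaw 107.89716929575862 level by [0.24 0.35 0.  ] F [-0.39  0.29  0.37] M [ 0.09 -0.01 -0.01] gap 94.12578859285405 q [-0.58  0.59  1.44 -0.    1.1  -2.46]
```

Call:
{"fn": "jog_arm", "kwargs": {"moves": [[[-2,0,-4.5,0.2,0.3,0],[0,0,0,0,0,0]]]}}

```text
clock: 2.5
eef_pos: [538.9, -307.5, 81.2]
eef_rot: [-2.522, 1.569, -0.64]
wrist_force: [-0.1, 0.1, 0.5]
finger_gap: 94.0
```

Call:
{"fn": "jog_arm", "kwargs": {"moves": [[[0,0,0,0,0,0],[0,0,0,0,0,0],[0,0,0,0,0,0],[0,0,0,0,0,0],[0,0,0,0,0,0]]], "gripper": -1, "squeeze": 35}}

```text
clock: 3.0
eef_pos: [539.5, -307.8, 82.8]
eef_rot: [-2.517, 1.566, -0.635]
wrist_force: [1.2, -1.2, -0.4]
finger_gap: 57.5
```

```bash
python3 w.py
```

```text
t 3.0 pos [ 539.5  -307.75   82.79] jaw yaw 107.8099609420461 level by [0.15 0.21 0.  ] F [ 1.17 -1.15 -0.36] M [ 0.1  -0.06  0.03] gap 57.52483674472673 q [-0.58  0.6   1.44 -0.    1.1  -2.46]
```

Call:
{"fn": "jog_arm", "kwargs": {"moves": [[[0,0,-1.5,0,0,0],[0,0,0,0,0,0],[0,0,0,0,0,0],[0,0,0,0,0,0],[0,0,0,0,0,0]]]}}

```text
clock: 3.5
eef_pos: [539.5, -307.8, 81.1]
eef_rot: [-2.508, 1.566, -0.626]
wrist_force: [-0.4, -0.1, -0.3]
finger_gap: 17.6
```

Call:
{"fn": "jog_arm", "kwargs": {"moves": [[[0,0,0,0,0,0],[0,0,0,0,0,0]]]}}

```text
clock: 3.7
eef_pos: [539.4, -307.7, 81.1]
eef_rot: [-2.509, 1.567, -0.627]
wrist_force: [-0.4, -0.2, 0.2]
finger_gap: 14.1
```

```bash
python3 w.py; python3 w.py
```

```text
t 3.7 pos [ 539.44 -307.7    81.09] jaw yaw 107.80568206941439 level by [0.14 0.19 0.  ] F [-0.37 -0.24  0.17] M [ 0.12 -0.11  0.06] gap 14.096925801850961 q [-0.58  0.6   1.44 -0.    1.1  -2.46]
t 3.7 pos [ 539.44 -307.7    81.09] jaw yaw 107.80568206941439 level by [0.14 0.19 0.  ] F [-0.37 -0.24  0.17] M [ 0.12 -0.11  0.06] gap 14.096925801850961 q [-0.58  0.6   1.44 -0.    1.1  -2.46]
```

Gripped (gap 14.1 mm). I lift and carry toward the well, stopping short of it to look.

Call:
{"fn": "jog_arm", "kwargs": {"moves": [[[0,0,20,0.1,0.2,0],[0,0,35,0,0,0],[0,0,35,0,0,0],[0,0,35,0,0,0],[0,10,20,0,0,0]]]}}

```text
clock: 4.2
eef_pos: [536.6, -296.6, 225.8]
eef_rot: [0.766, 1.561, 2.647]
wrist_force: [1.1, 1.0, -2.2]
finger_gap: 13.9
```

Call:
{"fn": "jog_arm", "kwargs": {"moves": [[[5,30,0,0,0,0],[5,40,0,0,0,0],[5,40,0,0,0,0],[5,40,0,0,0,0],[5,40,0,0,0,0]]]}}

```text
clock: 4.7
eef_pos: [561.2, -104.2, 228.8]
eef_rot: [0.881, 1.565, 2.756]
wrist_force: [-0.3, 0.8, -2.5]
finger_gap: 14.1
```

Call:
{"fn": "jog_arm", "kwargs": {"moves": [[[5,40,0,0,0,6],[5,40,0,0,0,6],[5,30,0,0,0,6],[0,10,0,0,0,6],[0,0,0,0,0,6]]]}}

```text
clock: 5.2
eef_pos: [575.4, 26.1, 227.7]
eef_rot: [0.779, 1.563, -3.083]
wrist_force: [0.4, -0.5, -1.8]
finger_gap: 13.7
```

Call:
{"fn": "jog_arm", "kwargs": {"moves": [[[0,0,0,0,0,0],[0,0,0,0,0,0]]]}}

```text
clock: 5.4
eef_pos: [575.2, 26.6, 227.3]
eef_rot: [0.776, 1.563, -3.086]
wrist_force: [-0.1, -0.5, -1.0]
finger_gap: 14.0
```

```bash
python3 - <<'E'
from w import *
st()
p=manip.camera_params("wrist"); im,d=manip.camera("wrist"); cv2.imwrite("pics/w3.png",im); np.save("pics/w3.npy",d)
u,v,X=cloud(p,d)
k=(abs(X[:,2]-75)<3)&(abs(X[:,0]-550)<130)&(abs(X[:,1]-103)<100); print(k.sum(),cv2.minAreaRect(X[k,:2].astype(np.float32)),np.median(X[k,2]))
k=(abs(X[:,2]-25)<20)&(abs(X[:,0]-581)<24)&(abs(X[:,1]-103)<24); print(k.sum(),X[k].mean(0) if k.any() else 0)
print("well px",proj(p,[[581,103,75],[581,103,25],[501,101,116]]))
E
```

```text
t 5.4 pos [575.19  26.64 227.26] jaw yaw 138.7099729781475 level by [ 0.03 -0.47  0.  ] F [-0.07 -0.46 -1.01] M [ 0.1  -0.   -0.01] gap 13.96761697663136 q [-0.02  0.36  1.43 -0.    1.35 -2.44]
13330 ((545.0782470703125, 101.87743377685547), (199.885009765625, 140.54249572753906), 2.0398221015930176) 75.10199611630688
181 [574.24 121.52  32.55]
well px [[368.24 291.61]
 [362.48 274.55]
 [445.7  250.72]]
```

View pics/w3.png

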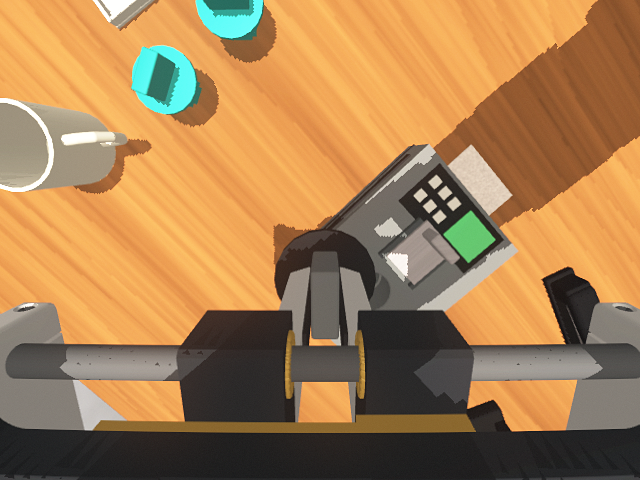

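Printer centre is (545.1,101.9), yaw 2.04°, so the well is at (580.1,103.1). With the small grip offset the TCP target is about (580.6,103.7).

Call:
{"fn": "jog_arm", "kwargs": {"moves": [[[2,30,0,0,-0.4,0],[2,30,0,0,0,0],[1,15,-15,0,0,0],[0,0,-30,0,0,0],[0,0,-15,0,0,0]]]}}

```text
clock: 5.95
eef_pos: [580.9, 101.6, 165.2]
eef_rot: [-2.579, 1.568, -0.172]
wrist_force: [0.4, -0.3, -2.5]
finger_gap: 13.9
```

Call:
{"fn": "jog_arm", "kwargs": {"moves": [[[0,0,0,0,0,0],[0,0,0,0,0,0]]]}}

```text
clock: 6.15
eef_pos: [579.7, 100.6, 161.8]
eef_rot: [1.171, 1.568, -2.709]
wrist_force: [-0.4, -0.2, -2.5]
finger_gap: 13.5
```

```bash
python3 w.py
```

```text
t 6.15 pos [579.73 100.64 161.82] jaw yaw 137.7374618966056 level by [ 0.07 -0.15  0.  ] F [-0.45 -0.19 -2.48] M [ 0.1  -0.03 -0.04] gap 13.527397972194176 q [ 0.11  0.44  1.48 -0.    1.23 -2.29]
```

Call:
{"fn": "jog_arm", "kwargs": {"moves": [[[1,3,0,0,0,0],[0,0,0,0,0,0]]]}}

```text
clock: 6.35
eef_pos: [581.2, 103.2, 162.7]
eef_rot: [1.422, 1.569, -2.459]
wrist_force: [0.1, 0.0, -2.0]
finger_gap: 13.8
```

Call:
{"fn": "jog_arm", "kwargs": {"moves": [[[0,0,-8,0,0,0],[0,0,-5,0,0,0],[0,0,0,0,0,0]]]}}

```text
clock: 6.65
eef_pos: [581.7, 103.1, 149.8]
eef_rot: [2.96, 1.57, -0.922]
wrist_force: [-0.4, -0.3, -2.0]
finger_gap: 13.7
```

Call:
{"fn": "jog_arm", "kwargs": {"moves": [[[0,0,-3,0,0,0],[0,0,-3,0,0,0],[0,0,-3,0,0,0]]]}}

```text
clock: 6.95
eef_pos: [581.9, 103.1, 140.5]
eef_rot: [-2.977, 1.569, -0.576]
wrist_force: [0.1, -1.0, -1.6]
finger_gap: 13.6
```

```bash
python3 w.py
```

```text
t 6.95 pos [581.86 103.05 140.49] jaw yaw 137.60562938741572 level by [0.05 0.08 0.  ] F [ 0.14 -0.99 -1.55] M [ 0.13  0.06 -0.  ] gap 13.643455620724124 q [ 0.11  0.47  1.49 -0.    1.18 -2.29]
```

Call:
{"fn": "jog_arm", "kwargs": {"moves": [[[-1,0.5,-1,0,0,0],[0,0,-2,0,0,0],[0,0,-2,0,0,0],[0,0,-2,0,0,0]]]}}

```text
clock: 7.35
eef_pos: [580.8, 103.6, 132.8]
eef_rot: [-2.996, 1.569, -0.595]
wrist_force: [-0.2, 0.2, -2.0]
finger_gap: 13.9
```

Call:
{"fn": "jog_arm", "kwargs": {"moves": [[[0,0,-2,0,0,0],[0,0,-2,0,0,0],[0,0,-2,0,0,0]]]}}

```text
clock: 7.65
eef_pos: [580.8, 103.6, 126.3]
eef_rot: [-2.917, 1.569, -0.516]
wrist_force: [0.9, -0.2, -1.9]
finger_gap: 13.8
```

```bash
python3 w.py
```

```text
t 7.65 pos [580.82 103.61 126.31] jaw yaw 137.60573074729072 level by [0.05 0.09 0.  ] F [ 0.92 -0.23 -1.92] M [ 0.15  0.   -0.02] gap 13.849858577971753 q [ 0.11  0.48  1.51 -0.    1.15 -2.29]
```

Free in the well; I continue down gently to the bar (expected near TCP z 112).

Call:
{"fn": "jog_arm", "kwargs": {"moves": [[[0,0,-2,0,0,0],[0,0,-2,0,0,0],[0,0,-2,0,0,0],[0,0,-2,0,0,0]]]}}

```text
clock: 8.05
eef_pos: [580.8, 103.6, 117.6]
eef_rot: [-2.942, 1.569, -0.54]
wrist_force: [0.3, -0.6, -2.0]
finger_gap: 13.6
```

Call:
{"fn": "jog_arm", "kwargs": {"moves": [[[0,0,-1,0,0,0],[0,0,-1,0,0,0],[0,0,-1,0,0,0]]]}}

```text
clock: 8.35
eef_pos: [580.8, 103.6, 114.2]
eef_rot: [-2.941, 1.569, -0.539]
wrist_force: [0.4, 0.2, -1.2]
finger_gap: 13.6
```

Call:
{"fn": "jog_arm", "kwargs": {"moves": [[[0,0,-1,0,0,0],[0,0,-1,0,0,0]]]}}

```text
clock: 8.55
eef_pos: [580.8, 103.6, 112.1]
eef_rot: [-2.939, 1.569, -0.538]
wrist_force: [0.7, 0.4, -1.8]
finger_gap: 13.8
```

```bash
python3 w.py
```

```text
t 8.55 pos [580.82 103.63 112.07] jaw yaw 137.6088828348343 level by [0.05 0.08 0.  ] F [ 0.7   0.36 -1.85] M [ 0.11 -0.07 -0.02] gap 13.838425723136092 q [ 0.11  0.5   1.52 -0.    1.12 -2.29]
```

Call:
{"fn": "jog_arm", "kwargs": {"moves": [[[0,0,-0.5,0,0,0],[0,0,-0.5,0,0,0]]]}}

```text
clock: 8.75
eef_pos: [581.0, 103.7, 112.0]
eef_rot: [-2.757, 1.569, -0.355]
wrist_force: [-3.1, -0.5, 6.3]
finger_gap: 13.9
```

Call:
{"fn": "jog_arm", "kwargs": {"moves": [[[0,0,-0.5,0,0,0],[0,0,-0.5,0,0,0]]]}}

```text
clock: 8.95
eef_pos: [580.9, 103.7, 112.0]
eef_rot: [-2.735, 1.568, -0.333]
wrist_force: [-2.4, -0.9, 4.3]
finger_gap: 13.4
```

Contact at z 112.0 (about 7 N), so the drum stands on the bar. I now turn in the negative direction with light pressure.

Call:
{"fn": "jog_arm", "kwargs": {"moves": [[[0,0,-0.5,0,0,-2.5],[0,0,-0.5,0,0,-2.5],[0,0,-0.5,0,0,-2.5]]]}}

```text
clock: 9.25
eef_pos: [581.6, 103.8, 112.0]
eef_rot: [-2.454, 1.566, -0.187]
wrist_force: [-1.4, -0.2, 3.0]
finger_gap: 14.0
```

```bash
python3 w.py
```

```text
t 9.25 pos [581.62 103.78 111.96] jaw yaw 129.90433510233404 level by [0.05 0.27 0.  ] F [-1.45 -0.25  3.02] M [0.16 0.26 0.06] gap 14.040024359641693 q [ 0.12  0.5   1.52 -0.    1.12 -2.15]
```

Call:
{"fn": "jog_arm", "kwargs": {"moves": [[[-0.4,0,-0.5,0,0.2,-2.5],[-0.2,0,-0.5,0,0,-2.5],[0,0,-0.5,0,0,-2.5]]]}}

```text
clock: 9.55
eef_pos: [582.0, 103.9, 111.9]
eef_rot: [-2.336, 1.566, -0.205]
wrist_force: [-1.6, -0.6, 3.3]
finger_gap: 13.5
```

```bash
python3 w.py
```

```text
t 9.55 pos [581.99 103.94 111.91] jaw yaw 122.09128346600309 level by [0.05 0.26 0.  ] F [-1.56 -0.61  3.32] M [0.14 0.2  0.01] gap 13.48134690577264 q [ 0.12  0.5   1.52 -0.    1.12 -2.01]
```

Call:
{"fn": "jog_arm", "kwargs": {"moves": [[[-0.6,0,-0.5,0,0.2,-2.5],[-0.4,0,-0.5,0,0,-2.5],[-0.2,0,-0.5,0,0,-2.5]]]}}

```text
clock: 9.85
eef_pos: [581.8, 104.1, 111.8]
eef_rot: [-2.188, 1.566, -0.194]
wrist_force: [-1.7, -1.6, 1.9]
finger_gap: 13.8
```

Call:
{"fn": "jog_arm", "kwargs": {"moves": [[[-0.2,0,-0.5,0,0.1,-2.5],[-0.2,0,-0.5,0,0,-2.5]]]}}

```text
clock: 10.05
eef_pos: [581.6, 104.1, 111.4]
eef_rot: [-2.225, 1.567, -0.322]
wrist_force: [-2.1, 0.1, 2.0]
finger_gap: 13.6
```

```bash
python3 w.py
```

```text
t 10.05 pos [581.61 104.11 111.4 ] jaw yaw 109.07583864733994 level by [0.06 0.19 0.  ] F [-2.07  0.14  1.96] M [0.16 0.23 0.08] gap 13.590989117618982 q [ 0.12  0.5   1.52 -0.    1.12 -1.79]
```

z is slightly lower; I press straight down without turning to test whether it is dropping.

Call:
{"fn": "jog_arm", "kwargs": {"moves": [[[-0.2,0,-0.8,0,0,0],[0,0,-0.8,0,0,0]]]}}

```text
clock: 10.25
eef_pos: [581.5, 103.8, 109.7]
eef_rot: [-2.285, 1.567, -0.381]
wrist_force: [-0.5, -0.5, -0.6]
finger_gap: 13.7
```

```bash
python3 w.py
```

```text
t 10.25 pos [581.54 103.84 109.73] jaw yaw 109.09620119119819 level by [0.09 0.23 0.  ] F [-0.45 -0.47 -0.64] M [-0.17 -0.1  -0.02] gap 13.651453281710934 q [ 0.12  0.5   1.52 -0.    1.12 -1.79]
```

It is dropping over the bar. I go on down to home (about z 104).

Call:
{"fn": "jog_arm", "kwargs": {"moves": [[[0,0,-1,0,0,0],[0,0,-1,0,0,0],[0,0,-1,0,0,0]]]}}

```text
clock: 10.55
eef_pos: [581.5, 103.7, 106.1]
eef_rot: [-2.344, 1.567, -0.438]
wrist_force: [0.1, -1.5, -2.1]
finger_gap: 13.9
```

```bash
python3 w.py
```

```text
t 10.55 pos [581.53 103.68 106.13] jaw yaw 109.21596244595366 level by [0.1  0.21 0.  ] F [ 0.12 -1.46 -2.13] M [-0.11 -0.12  0.04] gap 13.900413011569993 q [ 0.12  0.51  1.52 -0.    1.11 -1.79]
```

Call:
{"fn": "jog_arm", "kwargs": {"moves": [[[0,0,-0.8,0,0,0],[0,0,-0.6,0,0,0]]]}}

```text
clock: 10.75
eef_pos: [581.5, 103.7, 104.4]
eef_rot: [-2.388, 1.567, -0.481]
wrist_force: [0.3, -0.6, -2.2]
finger_gap: 13.8
```

Call:
{"fn": "jog_arm", "kwargs": {"moves": [[[0,0,-0.5,0,0,0],[0,0,-0.5,0,0,0]]]}}

```text
clock: 10.95
eef_pos: [581.6, 103.6, 104.1]
eef_rot: [-2.355, 1.567, -0.449]
wrist_force: [-4.4, -1.7, 6.9]
finger_gap: 14.1
```

Call:
{"fn": "jog_arm", "kwargs": {"moves": [[[0,0,-0.5,0,0,0],[0,0,-0.5,0,0,0]]]}}

```text
clock: 11.15
eef_pos: [581.5, 103.6, 104.1]
eef_rot: [-2.318, 1.566, -0.411]
wrist_force: [-3.4, -1.9, 5.9]
finger_gap: 13.8
```

```bash
python3 w.py
```

```text
t 11.15 pos [581.54 103.62 104.11] jaw yaw 109.25343614078588 level by [0.1  0.23 0.  ] F [-3.42 -1.93  5.85] M [-0.18  0.6   0.03] gap 13.792374071867572 q [ 0.12  0.51  1.53 -0.    1.1  -1.79]
```

Home: z fell 7.9 mm and stopped at 104.1. I release with a partial opening and go up.

Call:
{"fn": "jog_arm", "kwargs": {"moves": [[[0,0,0.5,0,0,0],[0,0,0,0,0,0],[0,0,0,0,0,0],[0,0,0,0,0,0],[0,0,0,0,0,0]]], "gripper": -0.15}}

```text
clock: 11.65
eef_pos: [581.8, 104.1, 104.7]
eef_rot: [-2.105, 1.566, -0.198]
wrist_force: [0.4, 0.2, -0.6]
finger_gap: 39.8
```

```bash
python3 w.py
```

```text
t 11.65 pos [581.77 104.1  104.66] jaw yaw 109.2655115302135 level by [0.06 0.28 0.  ] F [ 0.44  0.15 -0.61] M [ 0.18 -0.03 -0.01] gap 39.83561125504586 q [ 0.12  0.51  1.52 -0.    1.11 -1.79]
```

Call:
{"fn": "jog_arm", "kwargs": {"moves": [[[0,0,10,0,0.3,0],[0,0,30,0,0,0],[0,0,35,0,0,0],[-5,0,25,0,0,0],[-25,0,0,0,0,-6]]]}}

```text
clock: 12.15
eef_pos: [551.7, 103.9, 210.0]
eef_rot: [1.385, 1.568, -3.096]
wrist_force: [-0.4, 0.5, 0.7]
finger_gap: 40.0
```

Call:
{"fn": "jog_arm", "kwargs": {"moves": [[[-30,0,0,0,0,-6],[-35,-1,0,0,0,-5],[-25,-1,0,0,0,0],[-5,0,0,0,0,0],[0,0,0,0,0,0]]], "gripper": -1}}

```text
clock: 12.65
eef_pos: [452.7, 101.9, 215.0]
eef_rot: [-1.191, 1.568, 0.407]
wrist_force: [-0.3, -0.3, 0.1]
finger_gap: 3.4
```

Call:
{"fn": "jog_arm", "kwargs": {"moves": [[[0,0,0,0,0,0],[0,0,0,0,0,0]]]}}

```text
clock: 12.85
eef_pos: [454.3, 102.0, 215.6]
eef_rot: [-1.252, 1.567, 0.347]
wrist_force: [0.9, 0.1, -0.2]
finger_gap: 1.0
```

```bash
python3 - <<'E'
from w import *
st()
c=np.array([545.1,101.9]); a=np.radians(2.04); E=np.array([[np.cos(a),np.sin(a)],[-np.sin(a),np.cos(a)]])
for n in("wrist","side"):
    p=manip.camera_params(n); im,d=manip.camera(n); cv2.imwrite(f"pics/{n}4.png",im)
    u,v,X=cloud(p,d); L=(X[:,:2]-c)@E.T; z=X[:,2]
    for nm,k in(("fin",(z>111)&(z<120)&(np.hypot(L[:,0]-35,L[:,1])<25)),
                ("flange",(z>76.5)&(z<92)&(abs(np.hypot(L[:,0]-35,L[:,1])-25)<4)),
                ("tab",(z>108)&(z<119)&(L[:,0]<-20)&(L[:,0]>-75)&(abs(L[:,1])<30))):
        if k.sum()>3: print(n,nm,k.sum(),"L mean",L[k].mean(0),"min",L[k].min(0),"max",L[k].max(0),"z",np.percentile(z[k],[5,50,95]))
a=cv2.resize(cv2.imread("pics/side4.png")[210:350,240:420],(720,560),interpolation=2); cv2.imwrite("pics/side4c.png",a)
E
```

```text
t 12.85 pos [454.26 102.   215.62] jaw yaw 91.5843208673408 level by [-0.08  0.23  0.  ] F [ 0.89  0.14 -0.25] M [ 0.1  -0.07 -0.01] gap 0.9562767002162589 q [ 0.14  0.12  1.76  0.    1.26 -1.46]
wrist fin 106 L mean [45.36  2.76] min [36.64 -0.43] max [54.11  6.04] z [114.66 115.7  116.58]
wrist flange 10 L mean [11.67  3.14] min [9.27 2.63] max [14.08  3.65] z [78.51 79.66 80.26]
side fin 127 L mean [35.06  1.42] min [ 18.02 -11.63] max [53.11 12.64] z [111.83 115.12 117.19]
side flange 179 L mean [33.9   9.19] min [  6.56 -21.83] max [63.53 28.66] z [77.13 79.42 81.84]
side tab 74 L mean [-44.15   2.26] min [-49.01 -14.79] max [-39.42  15.71] z [108.91 114.98 117.4 ]
```

View pics/wrist4.png

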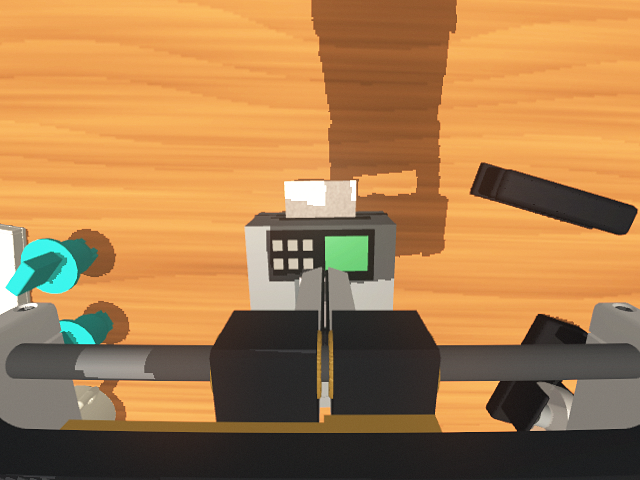

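Flange top is at z about 79.5 and the fin top at about 116, so the drum is home. The tab's rear face is at x about 495. I descend behind it with shut fingers.

Call:
{"fn": "jog_arm", "kwargs": {"moves": [[[0,-0.5,-25,0,0.2,0],[0,-0.5,-30,0,0,0],[0,0,-25,0,0,0],[0,0,-15,0,0,0],[0,0,0,0,0,0]]]}}

```text
clock: 13.45
eef_pos: [455.7, 100.7, 116.6]
eef_rot: [0.135, 1.569, 1.733]
wrist_force: [-0.4, -0.3, 0.0]
finger_gap: 0.2
```

```bash
python3 w.py
```

```text
t 13.45 pos [455.75 100.74 116.6 ] jaw yaw 91.55668296454643 level by [-0.08 -0.01 -0.  ] F [-0.43 -0.27  0.03] M [ 0.12 -0.08 -0.03] gap 0.15569876444168118 q [ 0.14  0.24  1.87  0.    1.03 -1.46]
```

Call:
{"fn": "jog_arm", "kwargs": {"moves": [[[10,0,0,0,0,0],[10,0,0,0,0,0],[3,0,0,0,0,0],[2,0,0,0,0,0]]]}}

```text
clock: 13.85
eef_pos: [484.8, 100.9, 118.9]
eef_rot: [-1.036, 1.568, 0.562]
wrist_force: [-0.3, 0.2, -0.2]
finger_gap: 0.5
```

Call:
{"fn": "jog_arm", "kwargs": {"moves": [[[2,0,0,0,0,0],[2,0,0,0,0,0],[2,0,0,0,0,0]]]}}

```text
clock: 14.15
eef_pos: [491.1, 100.9, 119.4]
eef_rot: [-0.921, 1.568, 0.677]
wrist_force: [-1.9, 1.2, -0.6]
finger_gap: 0.3
```

Call:
{"fn": "jog_arm", "kwargs": {"moves": [[[2,0,0,0,0,0],[2,0,0,0,0,0]]]}}

```text
clock: 14.35
eef_pos: [495.0, 101.1, 119.3]
eef_rot: [-0.741, 1.568, 0.857]
wrist_force: [-1.1, 0.2, -0.1]
finger_gap: 0.4
```

```bash
python3 w.py
```

```text
t 14.35 pos [495.03 101.11 119.35] jaw yaw 91.56587493608221 level by [-0.12  0.1   0.  ] F [-1.12  0.22 -0.13] M [0.3  0.18 0.05] gap 0.36538106986177893 q [ 0.13  0.32  1.76  0.    1.06 -1.47]
```

The latch is moving at about 1.5 N; I push on to its stop.

Call:
{"fn": "jog_arm", "kwargs": {"moves": [[[2,0,-0.5,0,0,0],[2,0,-0.5,0,0,0]]]}}

```text
clock: 14.55
eef_pos: [499.5, 101.1, 118.6]
eef_rot: [-0.86, 1.568, 0.738]
wrist_force: [-1.5, 0.2, 0.5]
finger_gap: 0.1
```

Call:
{"fn": "jog_arm", "kwargs": {"moves": [[[1,0,0,0,0,0],[1,0,0,0,0,0]]]}}

```text
clock: 14.75
eef_pos: [501.8, 101.1, 118.5]
eef_rot: [-0.846, 1.568, 0.752]
wrist_force: [-1.8, 1.4, 1.2]
finger_gap: 0.3
```

Call:
{"fn": "jog_arm", "kwargs": {"moves": [[[1,0,0,0,0,0],[1,0,0,0,0,0]]]}}

```text
clock: 14.95
eef_pos: [503.3, 101.2, 118.5]
eef_rot: [-0.208, 1.569, 1.39]
wrist_force: [-12.6, 0.8, 9.4]
finger_gap: 0.3
```

```bash
python3 w.py
```

```text
t 14.95 pos [503.26 101.23 118.48] jaw yaw 91.57324984722881 level by [-0.13  0.02  0.  ] F [-12.6    0.84   9.4 ] M [0.31 2.2  0.06] gap 0.25213736439560513 q [ 0.13  0.34  1.74  0.    1.07 -1.47]
```

Stop reached (12.6 N at x 503.3, as predicted). One last light nudge, then I back off and check.

Call:
{"fn": "jog_arm", "kwargs": {"moves": [[[0.6,0,0,0,0,0],[-3,0,0,0,0,0],[-15,0,0,0,0,0],[-25,0,0,0,0,0],[-20,0,20,0,0,0]]]}}

```text
clock: 15.45
eef_pos: [439.1, 100.7, 136.7]
eef_rot: [1.159, 1.568, 2.757]
wrist_force: [0.8, -0.2, 0.5]
finger_gap: 0.6
```

Call:
{"fn": "jog_arm", "kwargs": {"moves": [[[0,0,40,0,0,0],[0,0,40,0,0,0],[0,0,30,0,0,0],[0,0,0,0,0,0],[0,0,0,0,0,0]]]}}

```text
clock: 15.95
eef_pos: [436.9, 100.3, 252.9]
eef_rot: [-1.219, 1.568, 0.379]
wrist_force: [-0.3, -0.4, -0.9]
finger_gap: 0.6
```

```bash
python3 - <<'E'
from w import *
st()
c=np.array([545.1,101.9]); a=np.radians(2.04); E=np.array([[np.cos(a),np.sin(a)],[-np.sin(a),np.cos(a)]])
for n in("scene","side"):
    p=manip.camera_params(n); im,d=manip.camera(n); cv2.imwrite(f"pics/{n}5.png",im)
    u,v,X=cloud(p,d); L=(X[:,:2]-c)@E.T; z=X[:,2]
    for nm,k in(("fin",(z>111)&(z<120)&(np.hypot(L[:,0]-35,L[:,1])<25)),
                ("flange",(z>76.5)&(z<92)&(abs(np.hypot(L[:,0]-35,L[:,1])-25)<4)&(L[:,0]>25)),
                ("tab",(z>108)&(z<119)&(L[:,0]<5)&(L[:,0]>-75)&(abs(L[:,1])<30))):
        if k.sum()>3: print(n,nm,k.sum(),"L mean",L[k].mean(0),"min",L[k].min(0),"max",L[k].max(0),"z",np.percentile(z[k],[5,50,95]))
A=cv2.resize(cv2.imread("pics/side5.png")[215:335,250:410],(800,600),interpolation=2); cv2.imwrite("pics/side5c.png",A)
E
```

```text
t 15.95 pos [436.93 100.3  252.87] jaw yaw 91.54744417370715 level by [-0.06  0.14  0.  ] F [-0.35 -0.4  -0.91] M [ 0.09 -0.03 -0.02] gap 0.6196712706910467 q [ 0.14  0.05  1.75  0.    1.34 -1.45]
scene fin 87 L mean [38.13  2.67] min [ 20.18 -13.02] max [55.88 13.38] z [111.49 114.71 116.82]
scene flange 95 L mean [50.66  5.84] min [ 25.99 -26.  ] max [63.84 28.27] z [77.09 79.13 81.61]
scene tab 59 L mean [-25.01   2.36] min [-32.2 -16.4] max [-19.84  16.97] z [109.15 113.41 116.23]
side fin 131 L mean [35.52  2.  ] min [18.02 -9.25] max [53.17 12.63] z [112.34 115.1  117.44]
side flange 104 L mean [48.93 12.28] min [ 25.32 -19.58] max [63.52 28.69] z [77.36 79.64 81.62]
side tab 70 L mean [-28.36   3.42] min [-33.64 -14.17] max [-24.14  16.41] z [109.9  115.04 117.31]
```

View pics/side5c.png

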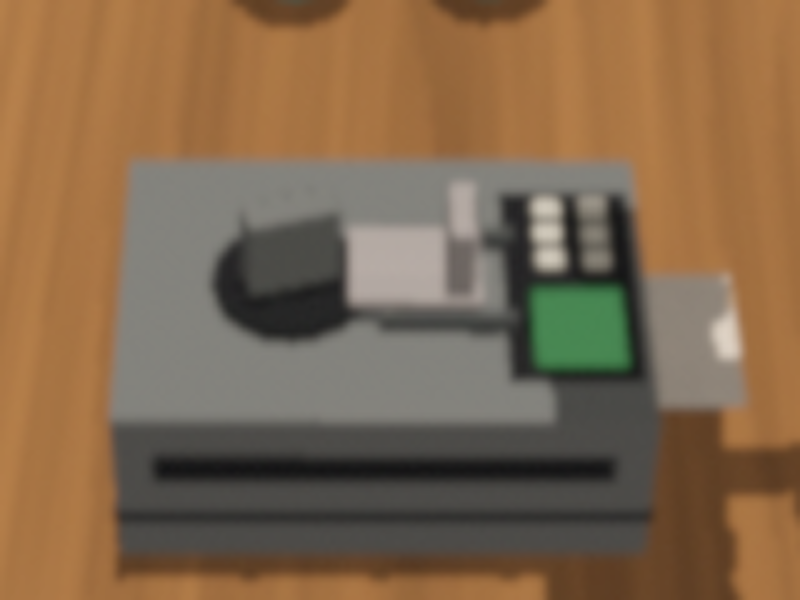

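View pics/scene5.png

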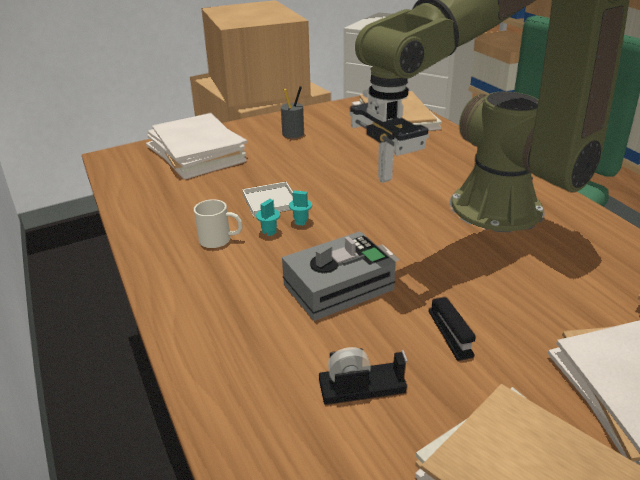

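The side view shows the latch plate over the flange at about (350,265) and the drum seated at (285,270). Its tab has moved 15.8 mm. The scene view shows the mug, stapler, tape dispenser and look-alikes unmoved, with the arm clear.

```bash
python3 -c "
from cell import manip
print(manip.sign_off())"
```

```text
the job is handed in; nothing more can be done
None
```

The ribbon drum is home in the printer's well with the latch pushed over its flange, and I handed the job in at about 16 s. Signing off gave no verdict.

- **Seating:** I lowered the drum until it stood on the bar, then turned it about 28° under light pressure until the slot dropped over the bar. It went down 7.9 mm (8 mm expected). The highest press I read at the wrist was about 9 N, but force was only read at the end of each call. In the last pictures the flange top was at about 79.5 mm (80 expected) and the fin top at about 115–116 mm (116 expected).
- **Latch:** After letting go of the drum I pushed the tab until it hit its stop, with a reading of 12.6 N in the push direction and 9.4 N upward. One more 0.6 mm nudge was not read separately. The side camera shows 15.8 mm of travel (16 expected).
- **Everything else:** The final scene picture shows the mug, stapler, tape dispenser and turquoise look-alikes where they were, judged by eye rather than measured. The arm is clear of everything.

No check failed. The only disagreement was in camera positions: the scene and side cameras placed the drum about 6 mm off where the wrist camera did, and the tab 2–3 mm apart. I used the wrist camera's values for the grasp and the well.

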